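Refit the carousel's retaining clip

ROBOT

A 6-joint arm with a two-finger parallel gripper is mounted at the origin on the work surface. World frame = base frame: x ahead of the robot, y to its left, z up, the work surface at z = 0. Lengths are in m, angles in rad, forces in N, time in s.
With the tool pointing down it reaches from about 0.4 to 0.825 m from the base axis. Payload 7 kg.
Tool frame: the origin (TCP) lies between the finger pads; the fingertips stand 22 mm ahead of it and the grasp point (between the pads) lies 3 mm ahead of it; z points along the fingers, y is the line along which they close (so a half turn about z gives the same grasp; the last joint's range is limited). The gripper opens to 88 mm and grips with 3 to 60 N. Pads are 19 mm wide; open, the fingers measure 130 mm over their backs; the gripper's body (78 mm by 193 mm) begins 47 mm behind the grasp point.
Start: joints at [1.521, 0.359, 0.012, 0, -1.224, -0.288], TCP at [0.224, 0.637, 0.249] pointing down, gripper open.
Joint ranges: [-3.07, 3.07], [-1.43, 2.12], [-1.02, 1.25], [-3.03, 1.67], [-3.05, -0], [-3.03, 3.03]. Speed limits (rad/s): [2.39, 2.39, 3.01, 3.14, 3.14, 3.14].

INTERFACE

Orientations are given as a unit quaternion [w, x, y, z].
In Python, from plant import get_state, imaging, order gives the robot as it stands.
- The arm moves only by the tool jog_arm, never from a script. Its argument "targets" is a list of rows, each a list of 6 numbers: the shift along the tool's x, y, z scaled (see below), then the turn, a rotation vector about the tool's x, y, z scaled (see below). A call has 1 to 12 rows; each row is the pose to reach, as a shift and turn from the pose commanded when the call began, along the tool's axes at that moment; what a row does not reach only later rows make up. The controller multiplies each number of a shift by 50 cm and each number of a turn by pi/2 rad. A row lasts 1/8 s, in which the tool goes at most 62.5 mm and 10.7 degrees, less where a joint would pass 70% of its speed; a pose out of reach is approached as far as the arm can. A call with a number of a shift or a turn outside -1 to 1 is refused whole. A call with a gripper value outside its range is refused whole. "gripper" is the opening, from 0 (shut) to 1 (fully open), set as the call begins (left out, the last holds). The fingers move at their own pace and stop on an object; "newtons" is the grip in N (left out, the last holds). Time passes only in rows, so rows that repeat a pose let the fingers close. It gives the time, the measured TCP pose, the force, the opening and the grip force at its end, in the units of the state.
- get_state(): the state, without advancing time (a new reading comes with each control period).
- imaging.camera(name): name is "scene" or "top" or "wrist"; returns a dict with "color" (420x560x3 uint8, red, green, blue), "vfov" (degrees; the focal length in pixels is half the picture's height over the tangent of half this angle, whatever the lens; pixels are square), "cx", "cy" (the principal point, pixels), "R" (3x3) and "t" (3): a world point X has camera coordinates R X + t. Camera axes: x right, y down, z forward; pixel columns grow to the right and rows downward; lengths in m; the calibration is good to about 2 mm. A picture is of the moment at which its call begins. There is no depth.
- order.sign_off(): hands the job in; it is judged then, once.
The state is a dict: "t": time; "q": joint angles; "qvel": joint speeds; "joint_efforts": joint torques, N m; "eef_pos": TCP position; "ee_rot": TCP orientation; "force": force on the tool from outside, world axes, zero at the start; "moment": the same for the moment, N m; "grip_width": finger opening in m; "grip_force": force on a finger pad.
Only numpy, scipy, OpenCV 4.12 (cv2) and the standard library are available. Lean on these libraries where they do the work, as an engineer would, in place of code of your own. Each camera call takes 0.05 s, during which the arm holds its last target. There are 200 camera calls.

TASK

The sample carousel is back on its spindle and only its retaining clip is missing: take the larger of the two split clips from the steel tray and set it flat on the carousel's hub, its open mouth facing the spindle but not yet pushed on. Then pick up the clip fork and, with the fork and not with the fingers, push the clip sideways onto the spindle's groove until it snaps fully home. Put the fork back in its cradle, and leave the smaller clip and everything else where it is, without knocking the sample vials or the needle arm.

Things in the scene. Friction and masses are not known exactly. Their poses are not given: they have to be found in the camera images.
- clip: Larger split clip, black plastic, a C 33 mm wide, 29 mm long, 5 mm thick, lying flat in the tray. Origin: centre of its round opening, at the underside. +x to the open mouth (11 mm between two round noses whose fronts are 12.5 mm ahead), z up. The closed back ends 16 mm behind the origin; the flat sides are 16 mm to +y and -y. Its arms spring apart to pass the 16 mm groove: peak push 7 to 12 N.
- small_clip: Smaller split clip of the same black plastic and shape, 20 mm wide: the wrong size, stays in the tray. Origin and axes like the larger clip's.
- tray: Low steel tray, fixed, 200 mm (x) by 125 mm (y), rim 10 mm high, floor 3 mm thick. Holds the two clips, which lie about 84 mm apart along its x. Origin: centre of its underside.
- sampler: Autosampler turntable, fixed. Origin: on the spindle axis at table height; +x to the needle arm. White housing from 110 mm to -x to 160 mm to +x, 216 mm wide, 55 mm high (wash ports at its front corners 73 mm). On it a round carousel, radius 100 mm, 80 mm high, and in its middle the flat aluminium hub face, radius 62 mm, 88 mm high. The steel spindle stands up from the hub; the clip may go on from any side.
- groove (a point): Centre of the spindle's groove, on the hub face (z up; a clip lying on the hub is level with the groove). The groove is 16 mm in diameter and 6.5 mm high from the hub face; over it the spindle's head, 22 mm in diameter, ends 17 mm over the hub. Home: clip's origin here within 3 mm, clip lying flat. The noses first touch the groove when the clip's origin is 16 mm from here.
- vials: Sample vials with purple caps, 12 mm in diameter, standing in the carousel in a ring of radius 85 mm about the spindle (inner edge 79 mm); the caps' tops are 94 mm over the table, 6 mm over the hub. Not to be knocked. Origin and axes as the sampler's.
- needle_arm: Fixed needle arm. Origin and axes as the sampler's. Block 60 mm wide from 111 to 155 mm to +x, 77 mm high; on it, 136 mm to +x, a 16 mm steel column to a height of 172 mm; from it a 20 mm wide arm, 142 to 158 mm high, reaches back to 80 mm from the spindle axis, its needle pointing down at 85 mm to 106 mm height. Not to be knocked.
- fork: Clip fork, 110 g, lying in its cradle. Origin: on the handle's axis near its middle, 50 mm over the table; +x to the fork, z up. Black handle 16 mm wide (y), 18 mm high, from 55 mm behind to 45 mm ahead of the origin. A cranked steel shank leads down to a flat blade 4 mm thick, underside 34 mm below the origin, ending in a fork 47 mm wide over its two tines, whose recess fits round the clip's back. Balances about 20 mm ahead of its origin.
- fork_recess (a point): Floor of the fork's recess, where the clip's back lies against it: 90 mm ahead (+x) of the fork's origin, at the blade's underside, 34 mm below it. The tines reach 12.5 mm further ahead, 38 mm apart at their tips. Blade and shank foot end 24 mm behind this point; by 32 mm behind it the shank is up at handle height. A clip pushed home has this point 16 mm from the spindle axis.
- cradle: Grey plastic cradle of the fork, fixed. Origin: centre of its handle place, at table height; x along the handle, to the fork. Base 56 mm wide, 8 mm high; two uprights 9 mm thick at 45 mm behind and 35 mm ahead, with notches 20 mm wide, floor at 41 mm, tops at 55 mm. The fork lies in both notches with its origin 50 mm over this point (15 mm along is allowed).
- vial_a: Loose vial, 12 mm in diameter, 32 mm high, standing near the cradle. Origin at its foot. Not to be moved.
- vial_b: Loose vial, 12 mm in diameter, 32 mm high, standing near the cradle. Origin at its foot. Not to be moved.
- bottle: Reagent bottle with blue cap, 64 mm in diameter, 130 mm high. Origin at its foot. Not to be moved.
- beaker: Glass beaker, 70 mm in diameter, 85 mm high. Origin at its foot. Not to be moved.
- screwdriver: Screwdriver lying on the table between the robot and the autosampler, 170 mm long. Origin on its axis near the middle. Not to be moved.
- spindle_cap: Grey plastic cap, 32 mm in diameter, 20 mm high, on the table between the robot and the autosampler. Origin at its foot. Not to be moved.
Not all that is in view belongs to the job. Several things have the shape of the tray; the one meant has the colours described above.

How it is judged:
On the way, in this order (a step that is already met when the one before it is completed fails the run):
1. the larger clip lies flat on the hub beside the spindle, its mouth towards it (its centre 13 to 46 mm from the spindle axis), let go by the fingers (horizontal distance between clip and groove between 0.013 and 0.046 m and x of groove in the frame of clip above 0.01 m and y of groove in the frame of clip between -0.016 and 0.016 m and contact force between the fingers and clip below 0.2 N and z of clip in the frame of groove between -0.003 and 0.003 m and angle between clip's own z axis and vertical below 0.12 rad), for 0.2 s.
2. the fork, held in the fingers, pushes against the clip on the hub (contact force between fork and clip above 0.5 N and contact force between the fingers and fork above 1 N and horizontal distance between clip and groove below 0.046 m and z of clip in the frame of groove between -0.003 and 0.003 m and angle between clip's own z axis and vertical below 0.12 rad), for 0.04 s.
3. the clip is snapped fully onto the groove (its centre within 3 mm of the spindle axis, flat on the hub) (horizontal distance between clip and groove below 0.003 m and z of clip in the frame of groove between -0.003 and 0.003 m and angle between clip's own z axis and vertical below 0.12 rad), for 0.2 s.
At the end, for the whole second after the job is handed in: The larger clip is on the spindle's groove, its centre within 3 mm of the spindle axis and flat on the hub; the fork lies at rest in both notches of its cradle (within 15 mm lengthwise, 4 mm sideways and in height of its place), let go (all of step 3 and x of fork in the frame of cradle between -0.015 and 0.015 m and y of fork in the frame of cradle between -0.004 and 0.004 m and z of fork in the frame of cradle between 0.046 and 0.054 m and angle between the x axis of fork and the x axis of cradle, either way round below 0.1 rad and linear speed of each of fork, clip below 0.02 m/s and contact force between the fingers and fork below 0.2 N); the robot touches nothing.
It fails at once if the fingers or the arm, not the fork, push the clip onto the groove (horizontal distance between clip and groove below 0.012 m and z of clip in the frame of groove below 0.02 m and contact force between any of the fingers, the arm and clip above 1 N).
It fails at once if a sample vial in the carousel is knocked (more than 3 N) (contact force between any of the fingers, the arm, fork, clip and vials above 3 N).
It fails at once if the needle arm is knocked (more than 4 N) (contact force between any of the fingers, the arm, fork, clip and needle_arm above 4 N).
It fails at once if the smaller clip or another loose thing is moved by more than 25 mm (distance of any of small_clip, vial_a, vial_b, bottle, beaker, screwdriver, spindle_cap from where it was at the start of the episode above 0.025 m).
It fails at once if a standing vial, the bottle or the beaker is tipped (angle between any of vial_a, vial_b, bottle, beaker's own z axis and vertical above 0.4 rad).
It also fails if it takes over 72 s, if anything falls off the work surface, if the arm or the gripper's body presses on something with over 40 N, if the wrist force passes 120 N, or if a joint passes its speed limit or range.

## Working session

There is one attempt and no reset: what is moved stays moved. The work goes in short steps, Python scripts to look and compute and a tool call to move; the robot and the scene stay as the last step left them, time stands still between calls to the robot, and variables do not carry over. Pictures are saved under pics/ and viewed, at most 10 in all, crops included, and the job is handed in when it is done.

Besides the shell and the picture viewer there is one more tool, called after "Emit:" by a JSON object that holds its "op" and its "data", one argument or row to a line. jog_arm: Moves the arm, as the interface text tells. Its arguments: {"type":"object","properties":{"targets":{"type":"array","items":{"type":"array","items":{"type":"number","minimum":-1,"maximum":1}}},"gripper":{"type":"number"},"newtons":{"type":"number"}},"required":["targets"]}

```bash
mkdir -p pics; ls
cat > h.py <<'E'
import numpy as np, cv2
from plant import get_state, imaging, order
from scipy.spatial.transform import Rotation as Ro
def cam(n,save=None):
    c=imaging.camera(n); c['f']=c['color'].shape[0]/2/np.tan(np.radians(c['vfov'])/2)
    if save: cv2.imwrite(save,c['color'][:,:,::-1]); np.savez(save[:-4],**c)
    return c
def load(s): return {k:v for k,v in np.load(s).items()}
def ray(c,u,v,z):
    d=c['R'].T@np.array([(u-c['cx'])/c['f'],(v-c['cy'])/c['f'],1]); o=-c['R'].T@c['t']
    return o+d*(z-o[2])/d[2]
def proj(c,X):
    p=c['R']@np.array(X)+c['t']; return c['f']*p[0]/p[2]+c['cx'],c['f']*p[1]/p[2]+c['cy']
def crop(c,x,y,w,h,s,save): cv2.imwrite(save,cv2.resize(c['color'][y:y+h,x:x+w,::-1],None,fx=s,fy=s,interpolation=cv2.INTER_CUBIC))
def rel(pos,R):  # shift/turn numbers from current pose
    s=get_state(); w,x,y,z=s['ee_rot']; R0=Ro.from_quat([x,y,z,w])
    return np.round(R0.inv().apply(np.array(pos)-s['eef_pos'])/.5,4), np.round((R0.inv()*R).as_rotvec()/(np.pi/2),4)
def down(yaw): # tool z down, tool x at yaw
    return Ro.from_euler('z',yaw)*Ro.from_euler('x',np.pi)
E
python3 - <<'E'
from h import *
for n in('scene','top'):
    c=cam(n,f'pics/{n}0.png'); print(n,c['vfov'],c['cx'],c['cy'],-c['R'].T@c['t'],c['R'].round(2).tolist())
a=np.hstack([cv2.imread('pics/top0.png')]); print(get_state())
E
```

```text
pics
scene 52.24266804449056 280.81167303020936 210.78860639928973 [1.01946824 0.70067168 0.82790779] [[-0.8, 0.6, 0.02], [0.36, 0.51, -0.78], [-0.47, -0.62, -0.63]]
top 46.78271856626286 277.62491996373814 218.98481423516864 [0.20500103 0.00845541 1.22345223] [[-0.09, -1.0, 0.0], [-0.97, 0.08, -0.23], [0.23, -0.02, -0.97]]
{'t': 0.1, 'q': array([ 1.52110221e+00,  3.59335427e-01,  1.11518486e-02, -3.16657331e-04,
       -1.22407952e+00, -2.88098246e-01]), 'qvel': array([-0.00114392, -0.00211079,  0.00234264,  0.00288436,  0.00052097,
       -0.00047106]), 'joint_efforts': array([-1.60851559e-03, -5.84160483e+01,  2.93749863e+01,  7.01547816e+00,
        1.01110016e-02, -5.69425492e-05]), 'eef_pos': array([0.22358585, 0.63647162, 0.24770243]), 'ee_rot': array([ 7.45887332e-04,  9.85761573e-01, -1.68147437e-01, -6.05966771e-05]), 'force': array([-0.38157079,  0.53915539, -0.10788944]), 'moment': array([0.02980769, 0.02225754, 0.01540124]), 'grip_force': 0.0, 'grip_width': 0.08768265380470883}
```

View pics/top0.png

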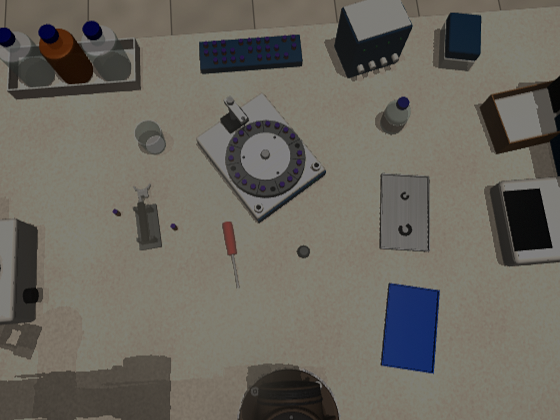

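View pics/scene0.png

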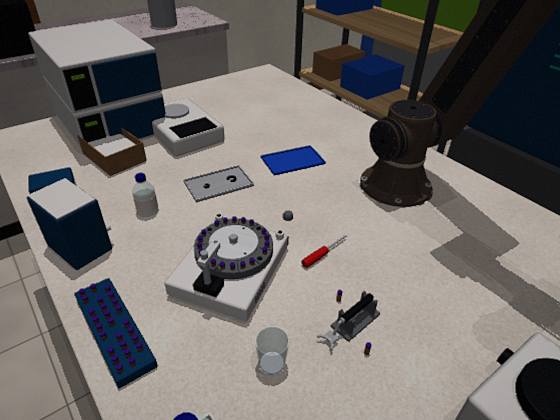

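The top view shows two tray shapes. The steel-grey one at (404,212) holds two black C's, and the blue one at (410,327) is empty, so the grey one is meant. In it the larger C is at (405,230) and the smaller at (405,196). The sampler spindle is at (265,154), the cradle with the fork at (147,225) and the needle arm at (235,112). I'll enlarge these to confirm.

Run:
```python
from h import *
c=load('pics/top0.npz')
def cr(x,y,w,h,s): return cv2.resize(c['color'][y:y+h,x:x+w,::-1],None,fx=s,fy=s,interpolation=cv2.INTER_CUBIC)
a=cr(375,170,60,86,6.9767)[:600,:400]; b=cr(195,90,80*0+135,135,3*0+400/135)[:400]
d=cr(105,180,80,100,5)
# layout 800x600: tray left 400x600 ; cradle right
out=np.zeros((600,800,3),np.uint8); a=cr(375,170,60,86,6.6)[:600]; out[:a.shape[0],:a.shape[1]]=a
d=cr(105,180,80,75,5); out[:375,400:800]=d
e=cr(245,134,40,40,5.6); out[376:600,400:624]=e
cv2.imwrite('pics/crop1.png',out)
b=cr(190,85,145,140,4.2); cv2.imwrite('pics/crop2.png',b)
for n,u,v,z in[('big',405,230,.005),('small',405,196,.005),('spindle',265,154,.105),('cradle',147,225,.05)]: print(n,ray(c,u,v,z))
```

```text
big [ 0.43014669 -0.33912095  0.005     ]
small [ 0.51981669 -0.35233837  0.005     ]
spindle [0.6291457  0.00223354 0.105     ]
cradle [0.48978265 0.30787936 0.05      ]
```

View pics/crop1.png

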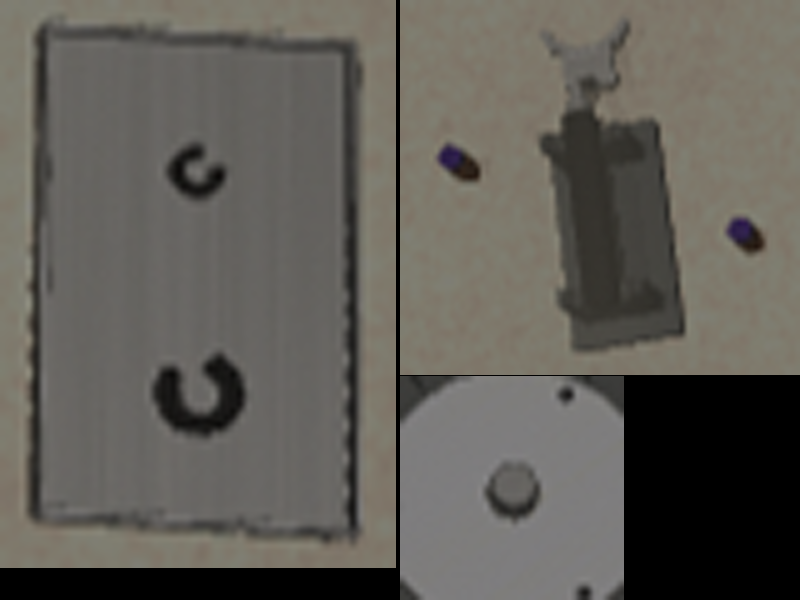

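View pics/crop2.png

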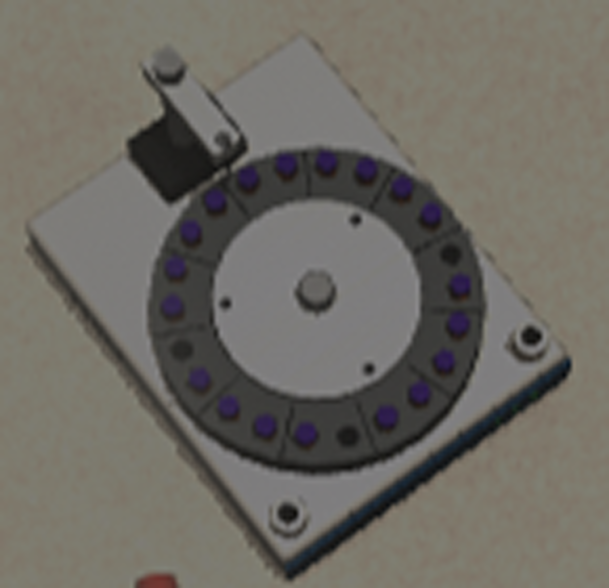

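Run:
```python
from h import *
c=load('pics/top0.npz'); s=load('pics/scene0.npz')
P=lambda n,u,v,z: print(n,ray(c,u,v,z).round(4))
T=lambda x,y:(375+x/6.6,170+y/6.6); K=lambda x,y:(105+(x-400)/5,180+y/5); S=lambda x,y:(190+x/4.2,85+y/4.2)
P('big',*T(200,394),.006);P('bigmouth',*T(197,362),.006);P('small',*T(196,173),.006)
P('spin',*S(316,287),.105); P('col',*S(168,63),.172); P('armtip',*S(222,140),.158)
sp=ray(s,233,237,.105);print('spin scene',sp)
P('handle front',*K(577,112),.059);P('handle back',*K(602,310),.059);P('tineL',*K(548,38),.02);P('tineR',*K(627,25),.02)
P('va',*K(450,155),.032);P('vb',*K(738,230),.032)
print(rel([.52,.25,.28],down(0.1)),rel([.42,-.34,.22],down(0.1)))
```

```text
big [ 0.4307 -0.3397  0.006 ]
bigmouth [ 0.4434 -0.3404  0.006 ]
small [ 0.5191 -0.3512  0.006 ]
spin [0.6308 0.0015 0.105 ]
col [0.7454 0.0739 0.172 ]
armtip [0.7028 0.0475 0.158 ]
spin scene [0.6333849  0.00648581 0.105     ]
handle front [0.5465 0.3204 0.059 ]
handle back [0.4455 0.3106 0.059 ]
tineL [0.5989 0.3449 0.02  ]
tineR [0.6024 0.304  0.02  ]
va [0.5375 0.3922 0.032 ]
vb [0.486  0.2485 0.032 ]
(array([ 0.8155,  0.5328, -0.0637]), array([ 1.000e-03,  1.000e-04, -2.788e-01])) (array([1.018 , 1.7122, 0.0581]), array([ 1.000e-03,  1.000e-04, -2.788e-01]))
```

Emit:
{"op": "jog_arm", "data": {
  "targets": [
    [0.4,0.26,-0.06,0,0,-0.14],
    [0.6,0.4,-0.06,0,0,-0.28],
    [0.8155,0.5328,-0.0637,0,0,-0.28],
    [0.8155,0.5328,-0.0637,0,0,-0.28],
    [0.8155,0.5328,-0.0637,0,0,-0.28],
    [0.8155,0.5328,-0.0637,0,0,-0.28],
    [0.8155,0.5328,-0.0637,0,0,-0.28],
    [0.8155,0.5328,-0.0637,0,0,-0.28],
    [0.8155,0.5328,-0.0637,0,0,-0.28]
  ],
  "gripper": 1
}}

```text
t: 1.23
eef_pos: [0.5215, 0.2475, 0.2801]
ee_rot: [0.0, 0.999, 0.049, -0.0]
force: [-0.5, -0.1, -0.3]
grip_width: 0.0873
grip_force: 0.0
```

Run:
```python
from h import *
print(get_state()['q'].round(2),rel([.40,-.34,.23],down(0.1)),rel([.55,-.0,.26],down(0.1)))
```

```text
[ 0.78  0.18 -0.16  0.   -1.23  0.89] (array([-0.3565,  1.1457,  0.1011]), array([ 0.0004,  0.0003, -0.0015])) (array([0.0084, 0.4982, 0.0405]), array([ 0.0004,  0.0003, -0.0015]))
```

Run:
```python
from h import *
c=cam('wrist','pics/wfork.png'); print(c['vfov'],c['cx'],c['cy'],(-c['R'].T@c['t']).round(3),c['R'].round(2).tolist(), proj(c,[.496,.315,.05]))
```

```text
65.04339359694355 279.1018585844061 209.20943861966785 [0.588 0.254 0.417] [[0.1, -1.0, -0.0], [-0.96, -0.09, 0.25], [-0.25, -0.02, -0.97]] (np.float64(218.30244239636312), np.float64(202.10837947549038))
```

Emit:
{"op": "jog_arm", "data": {
  "targets": [
    [0,0.12,0.02,0,0,0],
    [0,0.25,0.04,0,0,0],
    [0,0.37,0.04,0,0,0],
    [0,0.5,0.04,0,0,0],
    [-0.05,0.62,0.05,0,0,0],
    [-0.1,0.74,0.06,0,0,0],
    [-0.17,0.85,0.08,0,0,0],
    [-0.25,0.95,0.1,0,0,0],
    [-0.33,1.0,0.1,0,0,0],
    [-0.33,1.0,0.1,0,0,0],
    [-0.33,1.0,0.1,0,0,0]
  ]
}}

```text
t: 2.65
eef_pos: [0.4074, -0.2633, 0.2306]
ee_rot: [0.0, 0.999, 0.051, 0.0]
force: [-0.5, 0.5, -0.0]
grip_width: 0.0878
grip_force: 0.0
```

Run:
```python
from h import *
c=cam('wrist','pics/wtray.png'); print((-c['R'].T@c['t']).round(3), proj(c,[.431,-.34,.005]),rel([.40,-.34,.23],down(0.1)),get_state()['q'].round(2))
```

```text
[ 0.474 -0.257  0.367] (np.float64(350.6380124750719), np.float64(172.76352243569585)) (array([-0.0313,  0.1515,  0.0011]), array([ 0.    , -0.0004,  0.002 ])) [-0.17  0.06 -0.42 -0.   -1.09  1.84]
```

View pics/wtray.png

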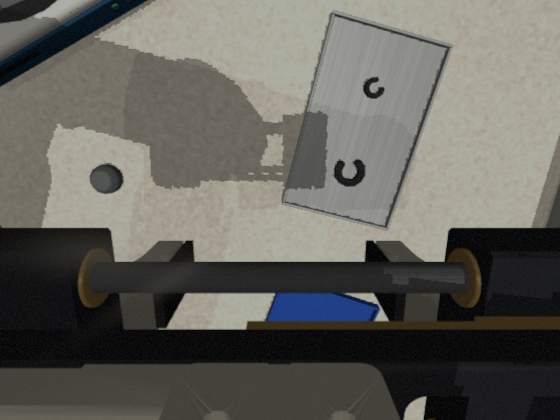

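The wrist view shows the steel tray with the larger C at (350,171) and the smaller at (373,88). The blue tray is at (320,300). I'll rectify both wrist pictures to metric ground views.

```bash
cat >> h.py <<'E'
def rect(c,x0,y0,z,w,h,s):  # metric view: rows = -x world, cols = -y world; centre x0,y0 ; s px/m
    q=np.float32([proj(c,[x0+a*h/2,y0+b*w/2,z]) for a,b in((1,1),(1,-1),(-1,-1),(-1,1))])
    W,H=int(w*s),int(h*s); M=cv2.getPerspectiveTransform(q,np.float32([[0,0],[W,0],[W,H],[0,H]]))
    return cv2.warpPerspective(c['color'][:,:,::-1].copy(),M,(W,H),flags=cv2.INTER_CUBIC)
def clipfit(img,x0,y0,w,h,s,k=1.0,thr=60):
    from scipy.optimize import differential_evolution as de
    m=(img.max(2)<thr).astype(float); H,W=m.shape
    X=x0+h/2-(np.mgrid[:H,:W][0]+.5)/s; Y=y0+w/2-(np.mgrid[:H,:W][1]+.5)/s
    def f(p):
        dx,dy=X-p[0],Y-p[1]; u=(dx*np.cos(p[2])+dy*np.sin(p[2]))/k; v=(-dx*np.sin(p[2])+dy*np.cos(p[2]))/k
        r=np.hypot(u,v); t=(r<.0165)&(abs(v)<.0163)&(r>.0085)&~((u>0)&(abs(v)<.0055))&(u<.0125)
        return -(m*t).sum()/np.maximum(m,t).sum()
    r=de(f,[(x0-.03,x0+.03),(y0-.03,y0+.03),(-np.pi,np.pi)],seed=0,tol=1e-6,maxiter=150,popsize=20,polish=False)
    return r.x,-r.fun,m.sum()/s**2*1e6
E
python3 - <<'E'
from h import *
c=load('pics/wtray.npz')
im=rect(c,.43,-.34,.0075,.06,.06,4000); print(clipfit(im,.43,-.34,.06,.06,4000))
t=load('pics/top0.npz'); it=rect(t,.43,-.34,.0075,.06,.06,4000); print('top',clipfit(it,.43,-.34,.06,.06,4000,thr=60))
a=rect(c,.45,-.34,.0075,.13,.22,2700)
b=rect(load('pics/wfork.npz'),.515,.315,.055,.16,.22,2700)
out=np.hstack([a,b]); cv2.imwrite('pics/rect1.png',out); print(out.shape)
E
```

```text
(array([ 0.43288246, -0.33748849,  0.16496107]), np.float64(0.9219208641540448), np.float64(506.6875))
top (array([ 0.43199412, -0.33827848,  0.14900914]), np.float64(0.8598597535061624), np.float64(576.9375))
(594, 783, 3)
```

View pics/rect1.png

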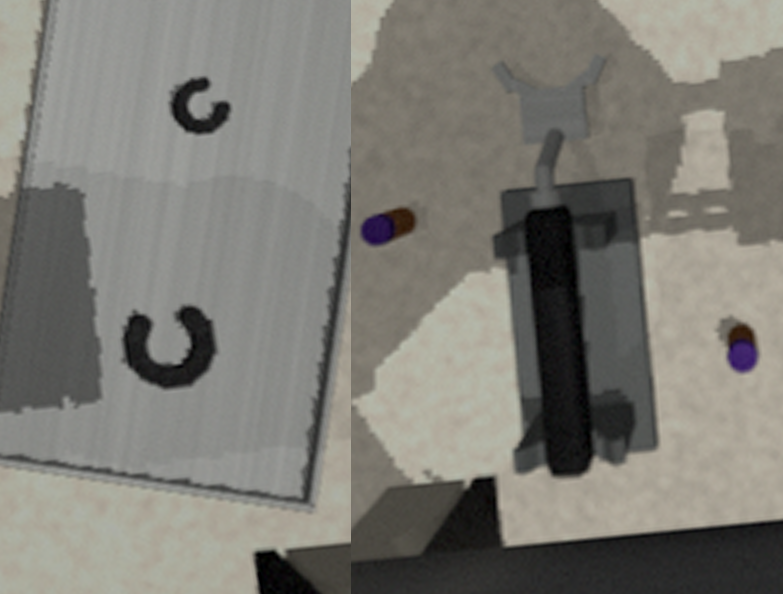

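The rectified view shows the larger C in the steel tray with its mouth at yaw ≈0.16 (fits agree: 0.4325, -0.338). The smaller one lies 84 mm ahead, as stated. The fork handle runs from (548,208) to (570,472), about 98 mm long, with yaw ≈0.085 and origin ≈(0.505, 0.318).

Run:
```python
from h import *
for z in(.07,.0262): print(rel([.4325,-.338,z],down(0.16)))
```

```text
(array([0.0336, 0.1542, 0.3211]), array([ 0.0001, -0.0004, -0.0362]))
(array([0.0335, 0.1541, 0.4087]), array([ 0.0001, -0.0004, -0.0362]))
```

Emit:
{"op": "jog_arm", "data": {
  "targets": [
    [0.0336,0.1,0.1,0,0,-0.036],
    [0.0336,0.1542,0.2,0,0,-0.036],
    [0.0336,0.1542,0.3,0,0,-0.036],
    [0.0336,0.1542,0.32,0,0,-0.036],
    [0.0336,0.1542,0.37,0,0,-0.036],
    [0.0336,0.1542,0.4,0,0,-0.036],
    [0.0336,0.1542,0.4087,0,0,-0.036],
    [0.0336,0.1542,0.4087,0,0,-0.036],
    [0.0336,0.1542,0.4087,0,0,-0.036]
  ],
  "gripper": 0.6,
  "newtons": 12
}}

```text
t: 3.82
eef_pos: [0.4322, -0.339, 0.0271]
ee_rot: [0.0, 0.997, 0.079, 0.001]
force: [-0.4, -0.4, 0.6]
grip_width: 0.0527
grip_force: 0.0
```

Emit:
{"op": "jog_arm", "data": {
  "targets": [
    [0,0,0,0,0,0],
    [0,0,0,0,0,0],
    [0,0,0,0,0,0],
    [0,0,0,0,0,0],
    [0,0,0,0,0,0],
    [0,0,0,0,0,0]
  ],
  "gripper": 0.3,
  "newtons": 12
}}

```text
t: 4.58
eef_pos: [0.4316, -0.3389, 0.0262]
ee_rot: [0.0, 0.997, 0.079, 0.0]
force: [-1.2, 0.1, 4.5]
grip_width: 0.0318
grip_force: 12.0
```

Run:
```python
from h import *
print(rel([.45,-.30,.2],down(0.16)),rel([.56,-.04,.24],down(0.45)))
```

```text
(array([ 0.0488, -0.071 , -0.3475]), array([ 0.0001, -0.0001, -0.0009])) (array([ 0.3482, -0.5497, -0.4276]), array([ 1.000e-04, -1.000e-04, -1.855e-01]))
```

Emit:
{"op": "jog_arm", "data": {
  "targets": [
    [0,0,-0.05,0,0,0],
    [0,0,-0.15,0,0,0],
    [0.02,-0.03,-0.26,0,0,0],
    [0.05,-0.08,-0.36,0,0,-0.03],
    [0.12,-0.18,-0.42,0,0,-0.07],
    [0.18,-0.28,-0.4276,0,0,-0.1],
    [0.24,-0.38,-0.4276,0,0,-0.14],
    [0.3,-0.47,-0.4276,0,0,-0.17],
    [0.3482,-0.5497,-0.4276,0,0,-0.1855],
    [0.3482,-0.5497,-0.4276,0,0,-0.1855],
    [0.3482,-0.5497,-0.4276,0,0,-0.1855],
    [0.3482,-0.5497,-0.4276,0,0,-0.1855]
  ]
}}

```text
t: 6.08
eef_pos: [0.5596, -0.0408, 0.2398]
ee_rot: [-0.0, 0.975, 0.223, -0.0]
force: [0.5, -0.9, -0.2]
grip_width: 0.032
grip_force: 12.0
```

Run:
```python
from h import *
s=get_state(); print(s['grip_width'],s['force'])
c=cam('wrist','pics/whub.png'); t=cam('top','pics/top1.png')
g=s['eef_pos']; print(proj(c,[.631,.0015,.105]),proj(c,g-[0,0,.02]),proj(t,g-[0,0,.02]))
out=np.zeros((600,800,3),np.uint8)
out[:420,:560]=c['color'][:,:,::-1]; u,v=map(int,proj(t,g)); k=cv2.resize(t['color'][v-30:v+30,u-30:u+30,::-1],(240,240)); out[:240,560:800]=k
cv2.imwrite('pics/v2.png',out)
```

```text
0.031962818971417804 [ 0.45318061 -0.9184181  -0.21804076]
(np.float64(270.13542948826955), np.float64(103.85146400942304)) (np.float64(278.94526771814856), np.float64(259.6076970106791)) (np.float64(285.92521204602457), np.float64(163.59748181904757))
```

View pics/v2.png

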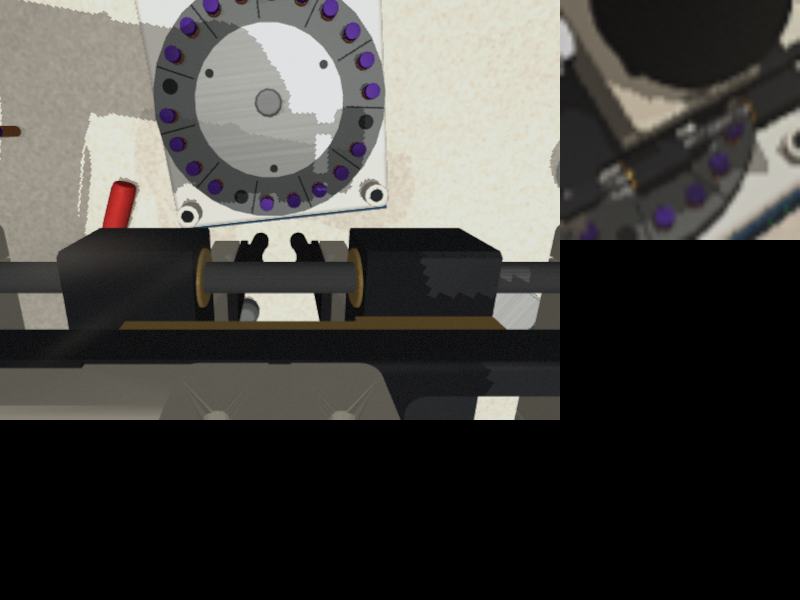

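The noses of the held clip show at (259,243) and (298,243), centred on the fingers. The spindle top is at (268,102), and 2 px off my estimate.

Run:
```python
from h import *
c=load('pics/whub.npz'); s=get_state(); g=s['eef_pos']
w,x,y,z=s['ee_rot']; R=Ro.from_quat([x,y,z,w])
zc=g[2]-.0262+.008
for u,v in((259,234),(298,234),(259,243),(298,243)): print(u,v,R.inv().apply(ray(c,u,v,zc)-g).round(4))
print('spin',ray(c,268,102,.105)); 
h=cv2.cvtColor(c['color'],cv2.COLOR_RGB2GRAY)[70:140,235:305]
ci=cv2.HoughCircles(cv2.resize(h,None,fx=4,fy=4,interpolation=cv2.INTER_CUBIC),cv2.HOUGH_GRADIENT,1,50,param1=80,param2=20,minRadius=40,maxRadius=65); print(ci)
if ci is not None: u,v,r=ci[0,0]/4; print(ray(c,u+235,v+70,.105),ray(c,u+235+r,v+70,.105))
sp=np.array([.631,.002]); 
for ph in(.45,): print(rel([*(sp-.028*np.array([np.cos(ph),np.sin(ph)])),.14],down(ph)))
```

```text
259 234 [ 0.0144 -0.01    0.0182]
298 234 [0.0144 0.0093 0.0182]
259 243 [ 0.0097 -0.0101  0.0182]
298 243 [0.0097 0.0093 0.0182]
spin [0.63152646 0.00360366 0.105     ]
[[[138.5 128.5  50.7]]]
[0.63199521 0.00241423 0.105     ] [ 0.63631104 -0.00655189  0.105     ]
(array([ 0.1097, -0.0154,  0.1999]), array([ 0.    , -0.0001, -0.0009]))
```

Run:
```python
from h import *
for z in (.135,.1117): print(rel([.6049,-.0101,z],down(.45)))
```

```text
(array([ 0.1082, -0.0163,  0.2099]), array([ 0.    , -0.0001, -0.0009]))
(array([ 0.1082, -0.0163,  0.2565]), array([ 0.    , -0.0001, -0.0009]))
```

Emit:
{"op": "jog_arm", "data": {
  "targets": [
    [0.1,-0.0163,0.05,0,0,0],
    [0.1082,-0.0163,0.13,0,0,0],
    [0.1082,-0.0163,0.2,0,0,0],
    [0.1082,-0.0163,0.225,0,0,0],
    [0.1082,-0.0163,0.24,0,0,0],
    [0.1082,-0.0163,0.25,0,0,0],
    [0.1082,-0.0163,0.2565,0,0,0],
    [0.1082,-0.0163,0.2565,0,0,0],
    [0.1082,-0.0163,0.2565,0,0,0]
  ]
}}

```text
t: 7.3
eef_pos: [0.6054, -0.009, 0.1121]
ee_rot: [0.0, 0.975, 0.223, 0.0]
force: [1.0, 0.7, -0.3]
grip_width: 0.0321
grip_force: 12.0
```

Run:
```python
from h import *
c=cam('wrist','pics/wplace.png'); print(get_state()['force'], proj(c,[.6315,.0027,.105]))
```

```text
[-6.54753766e-04  1.31227821e-01 -9.27352930e-01] (np.float64(280.702821996655), np.float64(211.99181042150315))
```

View pics/wplace.png

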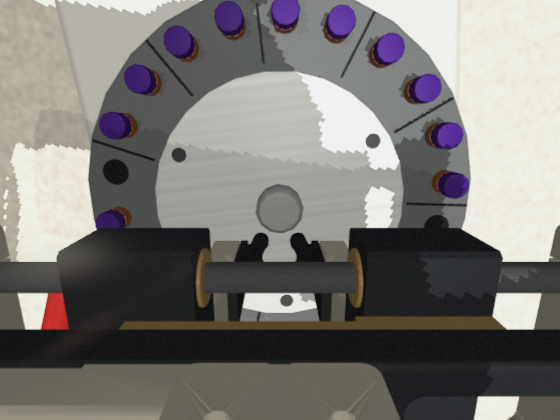

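The spindle top is at (279,208), with the noses on either side of the same column, so the clip is aligned laterally. I'll lower by 1 mm and let go.

Emit:
{"op": "jog_arm", "data": {
  "targets": [
    [0,0,0.002,0,0,0],
    [0,0,0.002,0,0,0],
    [0,0,0.002,0,0,0]
  ]
}}

```text
t: 7.72
eef_pos: [0.6054, -0.009, 0.1112]
ee_rot: [0.0, 0.975, 0.223, 0.0]
force: [-1.5, 0.8, 5.7]
grip_width: 0.032
grip_force: 12.0
```

Emit:
{"op": "jog_arm", "data": {
  "targets": [
    [0,0,0,0,0,0],
    [0,0,0,0,0,0],
    [0,0,0,0,0,0],
    [0,0,0,0,0,0]
  ],
  "gripper": 0.5
}}

```text
t: 8.22
eef_pos: [0.6051, -0.0091, 0.1104]
ee_rot: [0.0, 0.975, 0.223, -0.0]
force: [-0.1, -0.0, 0.1]
grip_width: 0.0439
grip_force: 0.0
```

Emit:
{"op": "jog_arm", "data": {
  "targets": [
    [0,0,-0.03,0,0,0],
    [0,0,-0.1,0,0,0],
    [0,0,-0.2,0,0,0],
    [-0.05,0,-0.28,0,0,0],
    [-0.1,0,-0.28,0,0,0],
    [-0.1,0,-0.28,0,0,0]
  ]
}}

```text
t: 8.98
eef_pos: [0.5593, -0.0313, 0.2528]
ee_rot: [-0.0, 0.975, 0.223, 0.001]
force: [1.1, 0.2, 0.6]
grip_width: 0.0438
grip_force: 0.0
```

Run:
```python
from h import *
c=cam('wrist','pics/w3.png'); s=get_state(); g=s['eef_pos'];print(g)
# hub view and clip fit
W=.14; S=4000
im=rect(c,.62,0,.093,W,W,S); sub=rect(c,.602,-.012,.093,.05,.05,S)
print('clip',clipfit(sub,.602,-.012,.05,.05,S,thr=60))
im2=rect(c,.632,.003,.105,.07,.07,5000); gr=cv2.cvtColor(im2,cv2.COLOR_BGR2GRAY)
ci=cv2.HoughCircles(gr,cv2.HOUGH_GRADIENT,1,100,param1=60,param2=15,minRadius=45,maxRadius=65)
if ci is not None: u,v,r=ci[0,0]; print('spin',.632+.035-v/5000,.003+.035-u/5000,r/5000)
cv2.imwrite('pics/v3.png',np.hstack([cv2.resize(rect(c,.61,0,.093,.12,.12,4000),(480,480)),cv2.resize(im2,(320,320)).repeat(1,0)[np.r_[0:320,[0]*160]]]))
```

```text
[ 0.55995962 -0.0310846   0.25217467]
clip (array([ 0.60662748, -0.00838244,  0.46257292]), np.float64(0.8273222776295953), np.float64(469.25))
spin 0.6315 0.0034999996 0.0106
```

View pics/v3.png

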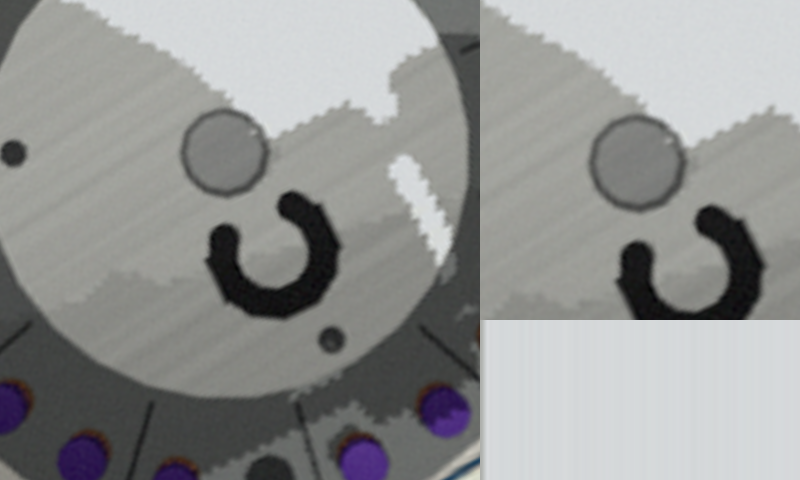

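The clip lies flat at (0.6066, -0.0084), mouth to the spindle at (0.6315, 0.0035), 27.6 mm away. Next is the fork.

Run:
```python
from h import *
print(rel([.46,.30,.25],down(.088)))
```

```text
(array([ 0.1078, -0.6832,  0.0043]), array([ 1.000e-04, -1.400e-03,  2.302e-01]))
```

Emit:
{"op": "jog_arm", "data": {
  "targets": [
    [0.01,-0.1,0,0,0,0.04],
    [0.03,-0.22,0,0,0,0.08],
    [0.05,-0.33,0,0,0,0.12],
    [0.07,-0.44,0,0,0,0.16],
    [0.09,-0.55,0,0,0,0.2],
    [0.1078,-0.64,0.0043,0,0,0.23],
    [0.1078,-0.6832,0.0043,0,0,0.23],
    [0.1078,-0.6832,0.0043,0,0,0.23],
    [0.1078,-0.6832,0.0043,0,0,0.23]
  ],
  "gripper": 0.6
}}

```text
t: 10.15
eef_pos: [0.4603, 0.3001, 0.2483]
ee_rot: [0.0, 0.999, 0.045, -0.0]
force: [0.0, 0.2, 0.1]
grip_width: 0.0528
grip_force: 0.0
```

Run:
```python
from h import *
c=cam('wrist','pics/wf2.png'); print(get_state()['eef_pos'])
S=3000; z=.059
im=rect(c,.50,.317,z,.14,.13,S); cv2.imwrite('pics/v4.png',im)
m=(im.max(2)<45).astype(np.uint8)
n,l,st,ce=cv2.connectedComponentsWithStats(m); i=1+np.argmax(st[1:,4]); print(st[i],im.shape)
p=np.argwhere(l==i)[:,::-1].astype(np.float32); (cx,cy),(w,h),a=cv2.minAreaRect(p); print(cx,cy,w,h,a)
print('centre',.50+.065-cy/S,.317+.07-cx/S,w/S,h/S)
f=cv2.fitLine(p,cv2.DIST_L2,0,.01,.01).ravel(); print('yaw',np.arctan2(f[0],f[1]))
```

```text
[0.46042002 0.29977075 0.24839401]
[  163    51   109   294 15225] (390, 420, 3)
220.4801025390625 197.94204711914062 107.69320678710938 292.7587585449219 1.8111207485198975
centre 0.49901931762695306 0.3135066324869792 0.035897735595703126 0.0975862528483073
yaw 0.10352619
```

View pics/v4.png

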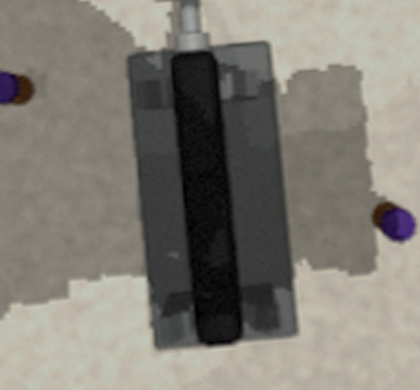

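Handle in this view: front end (194,53), back end (219,342). That gives yaw 0.086 and fork origin ≈(0.504, 0.3186). I'll grip 14 mm ahead of the origin.

Run:
```python
from h import *
for z in(.12,.053): print(rel([.518,.3198,z],down(.086)))
```

```text
(array([ 0.1183, -0.0298,  0.2568]), array([0.0003, 0.0001, 0.0015]))
(array([ 0.1183, -0.0299,  0.3908]), array([0.0003, 0.0001, 0.0015]))
```

Emit:
{"op": "jog_arm", "data": {
  "targets": [
    [0.1,-0.0298,0.07,0,0,0.0015],
    [0.1183,-0.0298,0.18,0,0,0.0015],
    [0.1183,-0.0298,0.25,0,0,0.0015],
    [0.1183,-0.0298,0.31,0,0,0.0015],
    [0.1183,-0.0298,0.36,0,0,0.0015],
    [0.1183,-0.0298,0.3908,0,0,0.0015],
    [0.1183,-0.0298,0.3908,0,0,0.0015],
    [0.1183,-0.0298,0.3908,0,0,0.0015]
  ],
  "gripper": 0.5
}}

```text
t: 11.2
eef_pos: [0.5184, 0.3206, 0.0541]
ee_rot: [-0.0, 0.999, 0.043, 0.001]
force: [0.1, 0.6, 1.1]
grip_width: 0.0441
grip_force: 0.0
```

Emit:
{"op": "jog_arm", "data": {
  "targets": [
    [0,0,0,0,0,0],
    [0,0,0,0,0,0],
    [0,0,0,0,0,0],
    [0,0,0,0,0,0],
    [0,0,0,0,0,0],
    [0,0,0,0,0,0]
  ],
  "gripper": 0.05,
  "newtons": 50
}}

```text
t: 11.95
eef_pos: [0.5177, 0.3204, 0.0534]
ee_rot: [-0.0, 0.999, 0.043, 0.0]
force: [-2.4, -0.7, 5.5]
grip_width: 0.0158
grip_force: 50.0
```

Emit:
{"op": "jog_arm", "data": {
  "targets": [
    [0,0,-0.02,0,0,0],
    [0,0,-0.07,0,0,0],
    [0,0,-0.15,0,0,0],
    [0,0,-0.25,0,0,0],
    [0,0,-0.34,0,0,0],
    [0,0,-0.34,0,0,0],
    [0,0,-0.34,0,0,0]
  ]
}}

```text
t: 12.82
eef_pos: [0.5173, 0.32, 0.2229]
ee_rot: [-0.0, 0.999, 0.043, -0.0]
force: [0.8, -0.3, -1.5]
grip_width: 0.0155
grip_force: 50.0
```

Run:
```python
from h import *
s=get_state(); g=s['eef_pos']; w,x,y,z=s['ee_rot']; R=Ro.from_quat([x,y,z,w]); print(g,s['grip_width'],s['grip_force'],s['force'])
c=cam('wrist','pics/wf3.png')
T=lambda p: g+R.apply(p)
# fork origin at tool (-.014,0,.003); tool y = -fork y, z down
for n,p in(('recess top',(.076,0,.033)),('tineL',(.0885,-.019,.033)),('tineR',(.0885,.019,.033)),('handle front top',(.031,0,-.006))): print(n,np.round(proj(c,T(p)),1))
u,v=map(int,proj(c,T((.076,0,.035)))); 
x0,y0=u-60,max(0,v-60); crop(c,x0,y0,120,100,6,'pics/v5.png'); print(x0,y0)
print('to hub high',rel([.56,-.04,.24],down(.446)))
```

```text
[0.51725143 0.3200264  0.2228801 ] 0.015478184171661021 49.97967302799225 [ 0.77149988 -0.32820523 -1.52452943]
recess top [279.3 105.3]
tineL [239.9  78.2]
tineR [318.7  78.2]
handle front top [279.2 214.5]
219 45
to hub high (array([ 0.0236,  0.7243, -0.0352]), array([ 0.0003,  0.0011, -0.2291]))
```

View pics/v5.png

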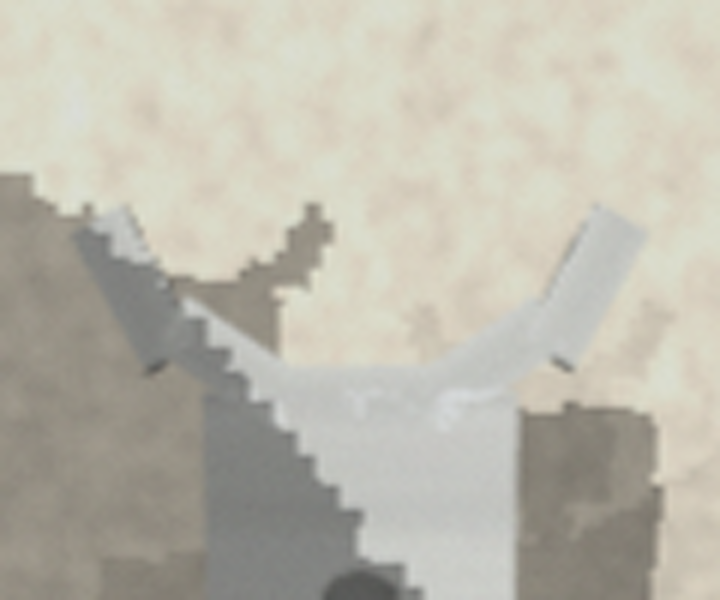

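The fork sits as expected in the hand: recess floor at (279.5,105.8) and tine tips at (240,79.5) and (319,79.5), all within about 1 px of prediction. I'll carry it to the hub.

Run:
```python
from h import *
print(rel([.5178,-.0508,.18],down(.446)),rel([.5178,-.0508,.1264],down(.446)))
```

```text
(array([-0.0621,  0.7385,  0.0849]), array([ 0.0003,  0.0011, -0.2291])) (array([-0.0619,  0.7384,  0.1921]), array([ 0.0003,  0.0011, -0.2291]))
```

Emit:
{"op": "jog_arm", "data": {
  "targets": [
    [-0.01,0.1,0,0,0,-0.03],
    [-0.02,0.22,0,0,0,-0.07],
    [-0.03,0.34,0,0,0,-0.11],
    [-0.04,0.46,0,0,0,-0.15],
    [-0.05,0.58,0,0,0,-0.19],
    [-0.062,0.7,0,0,0,-0.229],
    [-0.062,0.7385,0.03,0,0,-0.229],
    [-0.062,0.7385,0.085,0,0,-0.229],
    [-0.062,0.7385,0.085,0,0,-0.229],
    [-0.062,0.7385,0.085,0,0,-0.229],
    [-0.062,0.7385,0.085,0,0,-0.229]
  ]
}}

```text
t: 14.25
eef_pos: [0.5192, -0.0498, 0.1814]
ee_rot: [0.0, 0.975, 0.222, 0.001]
force: [0.2, -0.1, -1.4]
grip_width: 0.0157
grip_force: 50.0
```

Run:
```python
from h import *
c=cam('wrist','pics/wf4.png'); s=get_state(); g=s['eef_pos']; print(g,s['force'])
print(rel([.5178,-.0508,.1264],down(.446)))
w,x,y,z=s['ee_rot']; R=Ro.from_quat([x,y,z,w]); T=lambda p: g+R.apply(p)
for n,p in(('recess',(.076,0,.033)),('tineL',(.0885,-.019,.033)),('tineR',(.0885,.019,.033))): print(n,np.round(proj(c,T(p)),1))
for n,p in(('clip',(.6066,-.0084,.093)),('clipback',(.6066-.016*.9,-.0084-.016*.43,.093)),('spin',(.6315,.0035,.105))): print(n,np.round(proj(c,p),1))
crop(c,205,20,150,125,5,'pics/v6.png')
```

```text
[ 0.51917438 -0.04979503  0.18140177] [-0.38786488 -0.27320668 -0.61945537]
(array([-0.0035,  0.0006,  0.11  ]), array([ 0.0003, -0.0008,  0.0006]))
recess [278.9 105.4]
tineL [239.6  78.3]
tineR [318.3  78.3]
clip [279.7  76.7]
clipback [279.7 102.9]
spin [279.8  23.3]
```

View pics/v6.png

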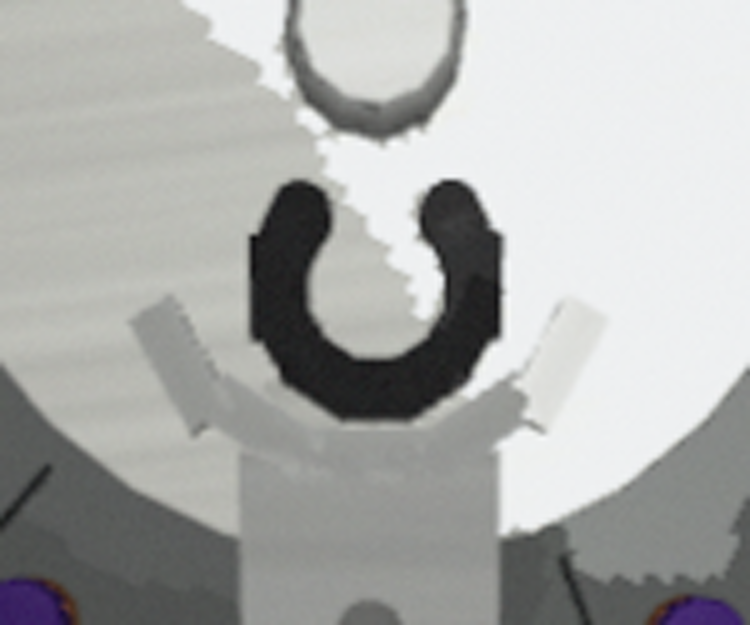

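The picture shows the clip centred between the tines and lined up with the spindle, which is at the top. With this one I have viewed 12 pictures, over the limit of 10, so I will view no more and go by numbers. I'll lower onto the hub.

Emit:
{"op": "jog_arm", "data": {
  "targets": [
    [-0.004,0.001,0.03,0,0,0],
    [-0.004,0.001,0.07,0,0,0],
    [-0.004,0.001,0.095,0,0,0],
    [-0.004,0.001,0.105,0,0,0],
    [-0.004,0.001,0.11,0,0,0],
    [-0.004,0.001,0.11,0,0,0],
    [-0.004,0.001,0.11,0,0,0]
  ]
}}

```text
t: 15.18
eef_pos: [0.5173, -0.0515, 0.126]
ee_rot: [0.0, 0.975, 0.221, 0.0]
force: [0.0, 0.2, -0.5]
grip_width: 0.0157
grip_force: 50.0
```

Run:
```python
from h import *
s=get_state(); print(s['eef_pos'],s['force'],s['grip_width'])
print(rel([.6315-.092*.9022,.0035-.092*.4314,.126],down(.446)))
```

```text
[ 0.51734397 -0.05152536  0.12600401] [ 0.02538545  0.16955751 -0.5436842 ] 0.01571229370938389
(array([ 0.0694, -0.0008,  0.0001]), array([ 0.0001, -0.0005,  0.    ]))
```

Emit:
{"op": "jog_arm", "data": {
  "targets": [
    [0.008,0,0,0,0,0],
    [0.016,0,0,0,0,0],
    [0.022,0,0,0,0,0],
    [0.028,0,0,0,0,0],
    [0.033,0,0,0,0,0],
    [0.038,0,0,0,0,0],
    [0.042,0,0,0,0,0],
    [0.046,0,0,0,0,0],
    [0.046,0,0,0,0,0]
  ],
  "newtons": 60
}}

```text
t: 16.3
eef_pos: [0.5348, -0.043, 0.1253]
ee_rot: [0.0, 0.975, 0.221, -0.003]
force: [-10.7, -4.2, 8.1]
grip_width: 0.0152
grip_force: 60.0
```

Emit:
{"op": "jog_arm", "data": {
  "targets": [
    [0.004,0,0,0,0,0],
    [0.008,0,0,0,0,0],
    [0.012,0,0,0,0,0],
    [0.012,0,0,0,0,0]
  ]
}}

```text
t: 16.8
eef_pos: [0.5403, -0.0406, 0.1254]
ee_rot: [0.0, 0.975, 0.221, -0.003]
force: [-6.8, -4.6, 4.9]
grip_width: 0.0157
grip_force: 60.0
```

```bash
cat > chk.py <<'E'
from h import *
c=cam('wrist'); s=get_state(); g=s['eef_pos']; print(g,s['force'],s['grip_width'])
print('recess dist',np.hypot(*(g[:2]-[.6315,.0035]))-.076)
sub=rect(c,.62,-.003,.093,.05,.05,4000); print('clip',clipfit(sub,.62,-.003,.05,.05,4000,thr=60))
E
python3 chk.py
```

```text
[ 0.54079953 -0.04031101  0.12541407] [-7.84606757 -3.16581797  5.22414452] 0.015268201394268953
recess dist 0.024727250454753352
clip (array([ 6.23158718e-01, -3.03516830e-04,  4.70290999e-01]), np.float64(0.675945915236905), np.float64(405.75))
```

Emit:
{"op": "jog_arm", "data": {
  "targets": [
    [0.004,0,0,0,0,0],
    [0.008,0,0,0,0,0],
    [0.012,0,0,0,0,0],
    [0.015,0,0,0,0,0],
    [0.0175,0,0,0,0,0],
    [0.0175,0,0,0,0,0],
    [0.0175,0,0,0,0,0]
  ]
}}

```text
t: 17.73
eef_pos: [0.5494, -0.036, 0.1253]
ee_rot: [0.0, 0.975, 0.221, -0.002]
force: [-7.0, -3.2, 3.2]
grip_width: 0.0157
grip_force: 60.0
```

```bash
python3 chk.py
```

```text
[ 0.54938514 -0.03605159  0.12536676] [-6.36509889 -3.96132216  4.93350135] 0.015355808439318594
recess dist 0.015143721825850914
clip (array([0.63229717, 0.00399744, 0.51420971]), np.float64(0.5828376154917099), np.float64(290.1875))
```

Emit:
{"op": "jog_arm", "data": {
  "targets": [
    [0.002,0,0,0,0,0],
    [0.004,0,0,0,0,0],
    [0.004,0,0,0,0,0]
  ]
}}

```text
t: 18.15
eef_pos: [0.5495, -0.036, 0.1253]
ee_rot: [0.0, 0.975, 0.221, -0.004]
force: [-12.6, -5.5, 9.4]
grip_width: 0.0152
grip_force: 60.0
```

```bash
python3 chk.py
```

```text
[ 0.54949872 -0.03599798  0.12532538] [-12.404703    -5.00724691  10.1276843 ] 0.01540250084232032
recess dist 0.01501812772675952
clip (array([0.6323997 , 0.00397153, 0.51920908]), np.float64(0.5882427628237684), np.float64(292.0625))
```

Emit:
{"op": "jog_arm", "data": {
  "targets": [
    [0.003,0,0,0,0,0],
    [0.005,0,0,0,0,0],
    [0.005,0,0,0,0,0]
  ]
}}

```text
t: 18.58
eef_pos: [0.5496, -0.0359, 0.1253]
ee_rot: [0.001, 0.975, 0.221, -0.006]
force: [-20.2, -7.5, 17.4]
grip_width: 0.0157
grip_force: 60.0
```

Emit:
{"op": "jog_arm", "data": {
  "targets": [
    [-0.01,0,0,0,0,0],
    [-0.03,0,-0.001,0,0,0],
    [-0.06,0,-0.002,0,0,0],
    [-0.06,0,-0.05,0,0,0],
    [-0.06,0,-0.1,0,0,0],
    [-0.06,0,-0.1,0,0,0]
  ]
}}

```text
t: 19.32
eef_pos: [0.5289, -0.0462, 0.1775]
ee_rot: [0.0, 0.975, 0.221, 0.002]
force: [0.7, 0.4, -1.6]
grip_width: 0.0157
grip_force: 60.0
```

```bash
cat >> chk.py <<'E'
cv2.imwrite('pics/last.png',c['color'][:,:,::-1]); np.savez('pics/last',**c)
w,x,y,z=s['ee_rot']; R=Ro.from_quat([x,y,z,w])
sub=rect(c,.632,.004,.093,.05,.05,4000); print('clip',clipfit(sub,.632,.004,.05,.05,4000,thr=60))
m=(sub.max(2)<60); p=np.argwhere(m); d=np.array([np.cos(.446),np.sin(.446)])
xy=np.c_[.632+.025-p[:,0]/4000,.004+.025-p[:,1]/4000]-[.6315,.0035]; a=xy@d; b=xy@[-d[1],d[0]]; print('along',np.percentile(a,[.5,99.5]),'across',np.percentile(b,[.5,99.5]))
print('recess px pred',proj(c,g+R.apply((.076,0,.033))))
im=rect(c,*(g+R.apply((.0825,0,.033)))[:2],g[2]-.033,.07,.05,4000)
E
python3 chk.py
```

```text
[ 0.52812186 -0.04621984  0.17623139] [-0.90616076 -0.0211338  -2.5191122 ] 0.015508073623235263
recess dist 0.03871313540027979
clip (array([0.63166808, 0.00369951, 0.49996612]), np.float64(0.6238761238761239), np.float64(313.9375))
clip (array([0.63147944, 0.00366953, 0.46331673]), np.float64(0.5337872691633138), np.float64(413.75))
along [-0.01556099  0.03289634] across [-0.01529605  0.01576835]
recess px pred (np.float64(278.3411778465676), np.float64(107.23762059139972))
```

The clip fit is at the spindle axis, back edge 15.6 mm behind it and position unchanged under 20 N, so it is home. Next I check that the fork has not slipped in the hand, then plan the return.

Run:
```python
from h import *
a=cv2.Canny(cv2.imread('pics/wf4.png'),60,150); b=cv2.Canny(cv2.imread('pics/last.png'),60,150)
a=cv2.GaussianBlur(a,(0,0),1);b=cv2.GaussianBlur(b,(0,0),1)
for (x0,x1,y0,y1) in((225,275,75,115),(285,335,75,115),(245,315,105,160)):
    r=cv2.matchTemplate(b[y0-15:y1+15,x0-15:x1+15],a[y0:y1,x0:x1],cv2.TM_CCOEFF_NORMED); _,v,_,l=cv2.minMaxLoc(r); print(v,l[0]-15,l[1]-15)
print(rel([.49,-.05,.225],down(.446)),rel([.5175,.32,.225],down(.086)),rel([.5177,.3204,.0534],down(.086)))
```

```text
0.6979839205741882 0 0
0.714928150177002 0 0
0.749866783618927 0 0
(array([-0.0718, -0.0261, -0.0977]), array([ 0.0001, -0.0014,  0.    ])) (array([ 0.297 , -0.6699, -0.097 ]), array([-2.000e-04, -1.400e-03,  2.292e-01])) (array([ 0.297 , -0.6705,  0.2462]), array([-2.000e-04, -1.400e-03,  2.292e-01]))
```

No slip. I'll lift, carry it back over the cradle and lower it.

Emit:
{"op": "jog_arm", "data": {
  "targets": [
    [-0.05,-0.02,-0.06,0,0,0],
    [-0.07,-0.03,-0.1,0,0,0],
    [-0.02,-0.12,-0.1,0,0,0.04],
    [0.04,-0.23,-0.1,0,0,0.08],
    [0.1,-0.34,-0.1,0,0,0.12],
    [0.16,-0.44,-0.1,0,0,0.16],
    [0.22,-0.54,-0.1,0,0,0.2],
    [0.28,-0.63,-0.1,0,0,0.229],
    [0.297,-0.67,-0.097,0,0,0.229],
    [0.297,-0.67,-0.097,0,0,0.229],
    [0.297,-0.67,-0.097,0,0,0.229],
    [0.297,-0.67,-0.097,0,0,0.229]
  ]
}}

```text
t: 20.88
eef_pos: [0.5175, 0.3188, 0.2242]
ee_rot: [-0.0, 0.999, 0.043, -0.0]
force: [0.7, -0.3, -2.0]
grip_width: 0.0156
grip_force: 60.0
```

Run:
```python
from h import *
print(rel([.5177,.3202,.09],down(.086)),rel([.5177,.3202,.0536],down(.086)))
```

```text
(array([ 0.0006, -0.0028,  0.2684]), array([-0.    ,  0.    , -0.0004])) (array([ 0.0006, -0.0028,  0.3412]), array([-0.    ,  0.    , -0.0004]))
```

Emit:
{"op": "jog_arm", "data": {
  "targets": [
    [0.0006,-0.0028,0.08,0,0,0],
    [0.0006,-0.0028,0.18,0,0,0],
    [0.0006,-0.0028,0.26,0,0,0],
    [0.0006,-0.0028,0.29,0,0,0],
    [0.0006,-0.0028,0.31,0,0,0],
    [0.0006,-0.0028,0.33,0,0,0],
    [0.0006,-0.0028,0.341,0,0,0],
    [0.0006,-0.0028,0.341,0,0,0],
    [0.0006,-0.0028,0.341,0,0,0]
  ]
}}

```text
t: 22.0
eef_pos: [0.5179, 0.3216, 0.054]
ee_rot: [-0.0, 0.999, 0.043, 0.0]
force: [0.8, -0.2, -1.1]
grip_width: 0.0158
grip_force: 60.0
```

Emit:
{"op": "jog_arm", "data": {
  "targets": [
    [0,0,0.001,0,0,0],
    [0,0,0.001,0,0,0],
    [0,0,0.001,0,0,0],
    [0,0,0.001,0,0,0]
  ],
  "gripper": 0.5
}}

```text
t: 22.5
eef_pos: [0.5178, 0.3215, 0.0531]
ee_rot: [-0.0, 0.999, 0.043, 0.0]
force: [0.1, -0.0, -0.1]
grip_width: 0.0432
grip_force: 0.0
```

Emit:
{"op": "jog_arm", "data": {
  "targets": [
    [0,0,-0.03,0,0,0],
    [0,0,-0.1,0,0,0],
    [0,0,-0.2,0,0,0],
    [-0.06,0.02,-0.3,0,0,0],
    [-0.11,0.04,-0.39,0,0,0],
    [-0.11,0.04,-0.39,0,0,0],
    [-0.11,0.04,-0.39,0,0,0]
  ]
}}

```text
t: 23.38
eef_pos: [0.4645, 0.2967, 0.2491]
ee_rot: [-0.001, 0.999, 0.043, 0.0]
force: [0.7, -0.0, -0.8]
grip_width: 0.0439
grip_force: 0.0
```

Run:
```python
from h import *
c=cam('wrist','pics/wend.png'); s=get_state(); print(s['eef_pos'],s['force'],s['grip_width'])
S=3000
def han(c):
    im=rect(c,.50,.317,.059,.05,.15,S); m=(im.max(2)<38).astype(np.uint8); m=cv2.morphologyEx(m,cv2.MORPH_OPEN,np.ones((25,25)))
    p=np.argwhere(m); x=.575-p[:,0]/S; y=.342-p[:,1]/S; k=np.polyfit(x,y,1); return x.min(),x.max(),y.mean(),k[0]
print(np.round(han(load('pics/wf2.npz')),4),np.round(han(c),4))
t=cam('top'); t0=load('pics/top0.npz')
d=cv2.absdiff(t['color'],t0['color']).max(2); 
for n,(x,y,w,h) in dict(fork=(100,175,90,85),tray=(375,170,60,86),hub=(250,140,30,30),bottle=(375,90,45,50),beaker=(130,115,40,45),screw=(215,215,30,80),cap=(290,240,28,25)).items(): print(n,(d[y:y+h,x:x+w]>60).sum())
sub=rect(t,.6315,.0035,.093,.06,.06,4000); m=sub.max(2)<70; p=np.argwhere(m); print('clip dark area mm2',m.sum()/16, 'centroid',.6615-p[:,0].mean()/4000,.0335-p[:,1].mean()/4000)
```

```text
[0.46447536 0.29658526 0.24805688] [-3.49396229e-01 -1.56916456e-04  1.37067658e-01] 0.04406247659243675
[0.451  0.5473 0.3182 0.0955] [0.4513 0.5477 0.3197 0.0875]
fork 2296
tray 84
hub 50
bottle 0
beaker 0
screw 0
cap 0
clip dark area mm2 504.625 centroid 0.6278588060440922 0.00238837626950706
```

```bash
python3 -c "
from plant import order; print(order.sign_off())"
```

```text
the job is handed in; nothing more can be done
None
```

I pushed the larger clip home on the spindle groove with the fork, put the fork back in its cradle (within about 1.5 mm of its starting place) and handed the job in at about 23.5 s; no verdict came back, my picture checks showed nothing else moved, and I viewed 12 pictures against the limit of 10.

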